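# Assemble the two-tier manicure tray stand

## Robot

A 6-joint arm with a two-finger parallel gripper is mounted at the origin on the work surface. World frame = base frame: x ahead of the robot, y to its left, z up, the work surface at z = 0. Lengths are in mm, angles in rad, forces in N, time in s.
With the tool pointing down it reaches from about 275 to 750 mm from the base axis. Payload 10.2 kg.
Tool frame: the origin (TCP) lies on the front face of the gripper's body, between the roots of the fingers; the fingertips stand 73 mm ahead of it and the grasp point (between the pads) lies 54 mm ahead of it; z points along the fingers, y is the line along which they close (so a half turn about z gives the same grasp; the last joint's range is limited). The gripper opens to 85 mm and grips with 20 to 120 N. Pads are 22 mm wide; open, the fingers measure 114 mm over their backs; the gripper's body (76 mm by 85 mm) begins 54 mm behind the grasp point. The pads swing forward as they close: fully open they stand 13 mm farther back than shut.
Start: joints at [0.928, 0.313, 1.498, -0, 1.331, -0.223], TCP at [213.992, 479.416, 303.894] pointing down, gripper open.
Joint ranges: [-2.94, 2.94], [-0.97, 2.17], [0.19, 2.56], [-1.23, 4.37], [0.02, 3.11], [-2.88, 2.88]. Speed limits (rad/s): [2.39, 2.39, 3.01, 3.14, 3.14, 3.14].

## Interface

Orientations are given as a unit quaternion [w, x, y, z].
In Python, from rig import * gives the robot as it stands.
- The arm moves only by the tool step_arm, never from a script. Its argument "plan" is a list of rows, each an object with "offset": the shift along the tool's x, y, z in cm, a list of three; "rot": the turn, a rotation vector about the tool's x, y, z in degrees, a list of three; "gripper": the finger opening in cm, from 0 to 8.54. In form: [{"offset": [x, y, z], "rot": [wx, wy, wz], "gripper": gripper}, ...]. A call has 1 to 12 rows; each row is the pose to reach, as a shift and turn from the pose commanded when the call began, along the tool's axes at that moment; what a row does not reach only later rows make up. A row lasts 1/10 s, in which the tool goes at most 50 mm and 8.59 degrees, less where a joint would pass 70% of its speed; a pose out of reach is approached as far as the arm can. A call with a gripper value outside its range is refused whole. The fingers move at their own pace and stop on an object; "squeeze" is the grip in N (left out, the last holds). Time passes only in rows, so rows that repeat a pose let the fingers close. It gives the time, the measured TCP pose, the force, the opening and the grip force at its end, in the units of the state.
- sense(): the state, without advancing time (a new reading comes with each control period).
- capture(name): name is "side" or "top"; returns a dict with "color" (400x640x3 uint8, red, green, blue), "depth" (400x640 float32, mm along the optical axis (not along the pixel's ray), 0 where there is no reading), "vertical_fov" (degrees; the focal length in pixels is half the picture's height over the tangent of half this angle, whatever the lens; pixels are square), "cx", "cy" (the principal point, pixels), "k1" (the pictures are not rectified: a ray, as slopes to the right and down, at radius r is drawn at 1 + k1 r^2 times it, then the intrinsics apply), "rvec" (rotation vector, rad) and "tvec" (3), from world to camera coordinates, as OpenCV has them. Camera axes: x right, y down, z forward; pixel columns grow to the right and rows downward; lengths in mm; the calibration is good to about 2 mm. A picture is of the moment at which its call begins.
- finish_job(): hands the job in; it is judged then, once.
The state is a dict: "time_s": time; "joints": joint angles; "dq": joint speeds; "tau": joint torques, N m; "eef_pos": TCP position; "ee_rot": TCP orientation; "force": force on the tool from outside, world axes, zero at the start; "wrist_torque": the same for the moment, N m; "grip_width": opening from 0.0 (shut) to 1.0 (fully open); "grip_force": force on a finger pad.
Only numpy, scipy, OpenCV 4.12 (cv2) and the standard library are available. Lean on these libraries where they do the work, as an engineer would, in place of code of your own. Each camera call takes 0.05 s, during which the arm holds its last target. There are 200 camera calls.

## Task

Put the manicure desk's tray stand together: fit the deep tray onto the four posts of the stand first, then the shallow tray on top of it, each lowered gently with all four corner holes over the posts until it sits fully home and level. Lower the trays rather than dropping them, let go, and do not disturb the polish bottles, the tub or the buffing block.

Things in the scene. Friction and masses are not known exactly. Their poses are not given: they have to be found in the camera images.
- stand: White base plate 204 x 100 x 10 mm (x, y, z) fixed to the desk, four upright 8 mm dark steel posts at x = +-88, y = +-36 mm, tops 85 mm above the desk, the last 12 mm tapering to a 3 mm tip. Origin: centre of the plate's underside; x along the long side (within 26 deg of straight away from the robot). A home deep tray has its underside 10 mm above this origin, the shallow one 50 mm.
- deep_tray: Deep white plastic tray, about 0.3 kg, flat on the desk. Plate 200 x 96 x 5 mm (x, y, z) with four 12 mm through holes at x = +-88, y = +-36 mm, in the end strips outside the pan. Pan 150 mm long (x), 96 wide (y), walls 3 mm thick, rim 40 mm above the underside. Origin: centre of the underside; x along, z up. Same after a half turn about z; yaw within 26 deg.
- deep_tray_grip (a point): Top centre of the deep tray's divider, 40 mm above its underside, level with the rim. The divider is 10 mm thick (tray x) and 90 mm long (tray y), across the middle of the pan; grip it across its thickness. 67 mm clear on either side, pan floor 35 mm below this point.
- shallow_tray: Shallow white plastic tray, about 0.22 kg, flat on the desk. Plate 200 x 96 x 5 mm (x, y, z) with four 12 mm through holes at x = +-88, y = +-36 mm, in the end strips outside the pan. Pan 150 mm long (x), 96 wide (y), walls 3 mm thick, rim 25 mm above the underside. Origin: centre of the underside; x along, z up. Same after a half turn about z; yaw within 26 deg.
- shallow_tray_grip (a point): Top centre of the shallow tray's carrying rib, 50 mm above its underside. The rib is 10 mm thick (tray x) and 60 mm long (tray y), rises 25 mm above the rim at the middle of the pan, and carries on down to the floor as a divider; grip it across its thickness. 67 mm clear on either side.
- polish_a: Bystander: brown glass polish bottle, 32 mm across, 70 mm tall, standing; origin centre of its underside.
- polish_b: Bystander: clear polish bottle, 32 mm across, 70 mm tall, standing; origin centre of its underside.
- tub: Bystander: lidded tub, 108 x 83 x 55 mm; origin centre of its underside.
- buffer: Bystander: grey buffing block lying on the desk, 95 x 26 x 26 mm; origin centre of its underside.
Mind the look-alikes: they are no part of the job. What is meant by the stand is not red, and is the larger of those in its own colour.

How it is judged (in metres and radians):
On the way, in this order (a step that is already met when the one before it is completed fails the run):
1. the deep tray sits fully home on the stand, all four posts through its holes (z of deep_tray in the frame of stand between 0.006 and 0.013 m and horizontal distance between deep_tray and stand below 0.004 m and angle between the x axis of deep_tray and the x axis of stand, either way round below 0.04 rad and angle between deep_tray's own z axis and vertical below 0.03 rad), for 0.2 s.
2. the shallow tray sits fully home on top of the deep tray, all four posts through its holes (all of step 1 and z of shallow_tray in the frame of stand between 0.046 and 0.053 m and horizontal distance between shallow_tray and stand below 0.004 m and angle between the x axis of shallow_tray and the x axis of stand, either way round below 0.04 rad and angle between shallow_tray's own z axis and vertical below 0.03 rad), for 0.2 s.
At the end, for the whole second after the job is handed in: Both trays at rest on the stand, level (within 0.03 rad), centred on it (within 4 mm) and in line with it (within 0.04 rad): the deep tray's underside 10 mm and the shallow tray's 50 mm above the stand's origin, each at most 3 mm higher (all of step 2 and linear speed of each of deep_tray, shallow_tray below 0.02 m/s); the robot touches nothing.
It fails at once if the deep tray is dropped: it moves faster than 0.4 m/s while the fingers do not hold it (linear speed of deep_tray above 0.4 m/s and contact force between deep_tray and the fingers below 0.3 N).
It fails at once if the shallow tray is dropped: it moves faster than 0.4 m/s while the fingers do not hold it (linear speed of shallow_tray above 0.4 m/s and contact force between shallow_tray and the fingers below 0.3 N).
It fails at once if a bystander (bottle, tub or buffing block) is moved more than 20 mm or tipped over (distance of any of polish_a, polish_b, tub, buffer from where it was at the start of the episode above 0.02 m or angle between any of polish_a, polish_b, tub, buffer's own z axis and vertical above 0.3 rad).
It also fails if it takes over 72 s, if anything falls off the work surface, if the arm or the gripper's body presses on something with over 40 N, if the wrist force passes 120 N, or if a joint passes its speed limit or range.

## Working session

There is one attempt and no reset: what is moved stays moved. The work goes in short steps, Python scripts to look and compute and a tool call to move; the robot and the scene stay as the last step left them, time stands still between calls to the robot, and variables do not carry over. Pictures are saved under pics/ and viewed, at most 10 in all, crops included, and the job is handed in when it is done.

Besides the shell and the picture viewer there is one more tool, called as a command line: name --argument value ..., lists and objects as JSON in quotes. step_arm: Moves the arm, as the interface text tells. Its arguments: {"type":"object","properties":{"plan":{"type":"array"},"squeeze":{"type":"number"}},"required":["plan"]}

```bash
ls; mkdir -p pics; cat > h.py <<'E'
from rig import *
import numpy as np, cv2, pickle
def snap(n):
    c=capture(n); pickle.dump(c,open(f'pics/{n}.pkl','wb')); return c
def load(n): return pickle.load(open(f'pics/{n}.pkl','rb'))
def cam(c):
    f=200/np.tan(np.radians(c['vertical_fov'])/2)
    K=np.array([[f,0,c['cx']],[0,f,c['cy']],[0,0,1.]]); R=cv2.Rodrigues(np.array(c['rvec'],float))[0]
    return K,np.array([c['k1'],0,0,0,0.]),R,np.array(c['tvec'],float)
def rays(c,px):
    K,D,R,t=cam(c); u=cv2.undistortPoints(np.array(px,float).reshape(-1,1,2),K,D)[:,0]
    return np.c_[u,np.ones(len(u))]@R, -R.T@t
def onplane(c,px,z):
    d,o=rays(c,px); return o+d*((z-o[2])/d[:,2])[:,None]
def proj(c,P):
    K,D,R,t=cam(c); return cv2.projectPoints(np.array(P,float).reshape(-1,1,3),np.array(c['rvec'],float),t,K,D)[0][:,0]
def cloud(c):
    v,u=np.mgrid[0:400,0:640]; d,o=rays(c,np.c_[u.ravel(),v.ravel()])
    return (o+d*c['depth'].reshape(-1,1)).reshape(400,640,3)
E
python3 - <<'E'
from h import *
for n in('top','side'):
    c=snap(n); cv2.imwrite(f'pics/{n}0.png',c['color'][:,:,::-1]); print(n,c['vertical_fov'],c['k1'],cam(c)[2],-cam(c)[2].T@cam(c)[3])
print(sense())
E
```

```text
pics
top 55.176496449537304 -0.06687995675217634 [[-0.02779712 -0.99916821  0.02983621]
 [-0.98934381  0.02323179 -0.14373274]
 [ 0.14292004 -0.03351363 -0.98916667]] [399.77639536  14.39079658 874.66610272]
side 47.817850306436405 -0.009150011954876677 [[ 8.55170584e-01 -5.18346123e-01  7.54367754e-04]
 [-2.94251666e-01 -4.86655269e-01 -8.22546416e-01]
 [ 4.26730862e-01  7.03195525e-01 -5.68697481e-01]] [ 129.17139533 -694.66076473  606.18129817]
{'time_s': 0.1, 'joints': array([ 9.27593456e-01,  3.13395603e-01,  1.49835439e+00,  2.81678305e-05,
        1.33098542e+00, -2.23387914e-01]), 'dq': array([ 0.00149862, -0.00188235, -0.00183263,  0.00025179, -0.00194668,
        0.001418  ]), 'tau': array([ 3.29701834e-03, -4.12896466e+01, -2.60140747e+01, -8.94516256e-05,
        2.98377679e-03,  7.25853579e-05]), 'eef_pos': array([213.89906997, 479.2948182 , 303.39398474]), 'ee_rot': array([-2.52315941e-04,  2.08372655e-01,  9.78049339e-01, -5.12832149e-04]), 'force': array([-0.12458086,  0.07665738, -0.3567744 ]), 'wrist_torque': array([ 0.00292145,  0.03576392, -0.00676188]), 'grip_force': 0.0, 'grip_width': 1.0007663597539842}
```

View pics/top0.png

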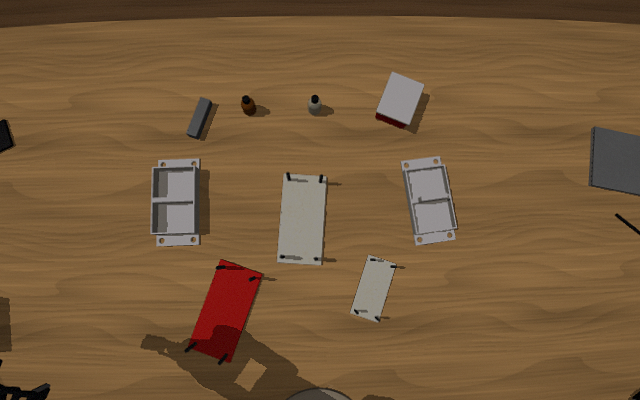

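View pics/side0.png

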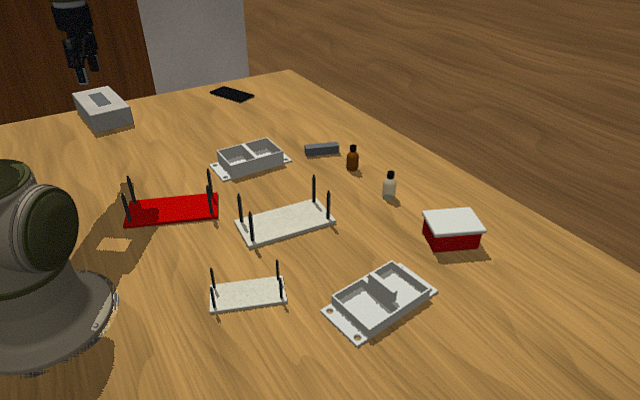

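```bash
cat > m.py <<'E'
from h import *
c=load('top'); im=c['color']; hsv=cv2.cvtColor(im,cv2.COLOR_RGB2HSV)
m=((hsv[...,1]<75)&(hsv[...,2]>90)).astype(np.uint8)
n,lab,st,_=cv2.connectedComponentsWithStats(m)
for name,s,z in(('stand',(300,225),10),('deep',(180,185),5),('shal',(433,218),5),('small',(373,290),10)):
    l=lab[s[1],s[0]]; mm=(lab==l).astype(np.uint8)
    ct=max(cv2.findContours(mm,0,1)[0],key=len)[:,0].astype(float)
    P=onplane(c,ct,z)[:,:2]; r=cv2.minAreaRect(P.astype(np.float32)); print(name,l,np.round(r[0],1),np.round(r[1],1),round(r[2],2),np.round(P[:, :].min(0)),np.round(P.max(0)))
big=lambda a,b,w,h,k:cv2.resize(im[b:b+h,a:a+w,::-1],None,fx=k,fy=k,interpolation=cv2.INTER_CUBIC)
cv2.imwrite('pics/crop.png',np.hstack([big(145,155,64,100,4),big(272,165,64,105,4)[:400],big(397,152,66,100,4)]))
E
python3 m.py
```

```text
stand 10 [483.5  22.7] [ 99.9 203.6] 84.8 [380. -36.] [589.  80.]
deep 9 [529.7 314.4] [200.6 110.2] 0.97 [430. 258.] [631. 370.]
shal 8 [ 520.9 -275.3] [200.8 105.8] 6.55 [ 416. -335.] [ 624. -213.]
small 18 [ 323.8 -132.3] [ 67.2 136.3] 69.76 [ 249. -185.] [397. -79.]
```

View pics/crop.png

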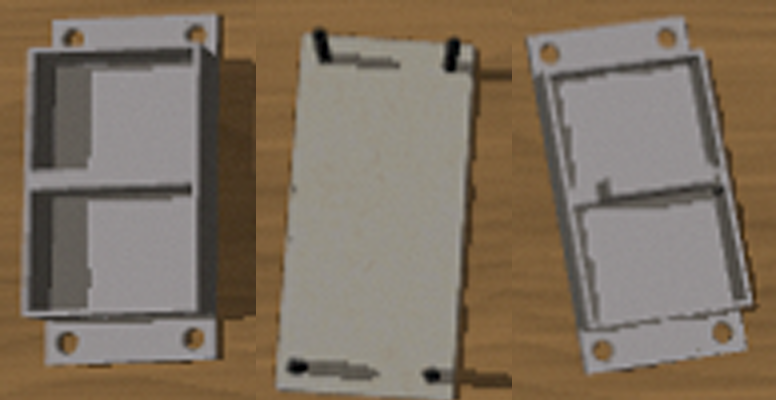

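```bash
cat > m2.py <<'E'
from h import *
c=load('top'); im=c['color']; hsv=cv2.cvtColor(im,cv2.COLOR_RGB2HSV).astype(float)
S=np.array([[88,36],[88,-36],[-88,-36],[-88,36.]])
def fit(P): # rigid fit model->P
    a=P-P.mean(0); th=np.arctan2((S[:,0]*a[:,1]-S[:,1]*a[:,0]).sum(),(S*a).sum())
    R=np.array([[np.cos(th),-np.sin(th)],[np.sin(th),np.cos(th)]]); return P.mean(0),th,np.linalg.norm(S@R.T+P.mean(0)-P,axis=1)
for name,px in(('deep',[(163.2,164.2),(193.7,163.5),(193.2,239.5),(162,240.5)]),('shal',[(406.5,165.2),(436,161.5),(449.5,235),(419.5,239.5)])):
    out=[]
    for u,v in px:
        u0,v0=round(u),round(v); w=np.clip(hsv[v0-3:v0+4,u0-3:u0+4,1]-70,0,None); yy,xx=np.mgrid[v0-3:v0+4,u0-3:u0+4]
        out.append(((w*xx).sum()/w.sum(),(w*yy).sum()/w.sum()))
    P=onplane(c,out,2.5)[:,:2]; print(name,np.round(out,1).tolist(),[np.round(x,3) for x in fit(P)])
# stand: tips
g=hsv[...,2]
t,th=np.array([483.5,22.7]),np.radians(-5.2)
R=np.array([[np.cos(th),-np.sin(th)],[np.sin(th),np.cos(th)]])
for z in(10,85): print(z,np.round(proj(c,np.c_[S@R.T+t,[z]*4]),1).tolist())
E
python3 m2.py
python3 - <<'E'
from h import *
c=load('top'); g=c['color'].max(2).astype(int)
for u,v in((288,176),(320,179),(281,257),(316,259)): print(u,v);print(g[v-6:v+7,u-6:u+7])
E
```

```text
deep [[163.5, 164.1], [194.0, 163.1], [193.4, 239.3], [161.7, 240.2]] [array([530.45 , 306.021]), np.float64(0.009), array([0.541, 0.443, 0.572, 0.456])]
shal [[405.7, 165.1], [435.2, 161.2], [449.1, 234.8], [419.2, 239.4]] [array([ 520.436, -271.466]), np.float64(0.116), array([0.328, 0.18 , 0.166, 0.231])]
10 [[288.6, 179.2], [319.9, 181.3], [315.0, 258.4], [282.9, 256.4]]
85 [[287.0, 172.1], [321.1, 174.4], [315.8, 258.7], [280.6, 256.4]]
288 176
[[136 138 135 137 141 140 138 137 136 138 136 135 137]
 [135 134 135 136 128 114 118 135 135 136 133 136 135]
 [134 133 133 137  93  62  64  97 129 133 134 132 132]
 [131 126 140 132  59  14  10  57 120 119 114 126 127]
 [132 135 148 145  68  12  13  49 133 137 131 137 140]
 [129 137 149 157  93  33  16  25 142 152 152 150 150]
 [127 139 150 154 106  39  10   5 123 152 151 150 150]
 [130 142 146 152 120  49  11   5  90 148 154 152 152]
 [128 147 149 152 148  68   5   8  58 114 123 122 120]
 [132 146 150 151 156  94  27   4  28  83  97  92  92]
 [115 142 151 148 153 115  51  56  54  87  91  92  89]
 [105 140 150 149 149 143 127 128 131 131
[... 1541 characters left out ...]
50 149 148 148 149 149 150 151 129  83]
 [149 150 150 151 150 149 149 148 149 149 152 118  80]
 [150 148 149 148 151 151 152 150 150 152 153 112  80]
 [149 149 149 153 153 136 129 151 154 153 156 107  77]
 [149 149 152 133  96  69  65  92 113 116 117  87  78]
 [147 148 152 105  37  19  13  22  89  92  94  78  77]
 [149 151 150 139  62  17  18  17  89  97  97  76  78]
 [149 150 149 154 111  57  63  79  93  92  93  71  69]
 [151 150 149 150 146 135 138 139 138 140 141  88  69]
 [146 149 151 148 150 151 151 150 149 151 156  89  71]
 [150 152 149 151 151 151 150 150 148 150 152  88  72]
 [122 120 126 130 129 136 139 144 148 147 147  82  69]
 [130 130 131 134 134 136 138 140 144 123 138 130 128]]
```

```bash
cat >> h.py <<'E'
from scipy.spatial.transform import Rotation as Ro
def pose():
    s=sense(); q=s['ee_rot']; return s,Ro.from_quat([q[1],q[2],q[3],q[0]])
def to(xyz,yawdeg):
    s,R=pose(); a=np.radians(yawdeg); y=[np.cos(a),np.sin(a),0]; z=[0,0,-1]; x=np.cross(y,z)
    T=Ro.from_matrix(np.c_[x,y,z]); print('offset cm',np.round(R.inv().apply(np.array(xyz)-s['eef_pos'])/10,2),'rot',np.round(np.degrees((R.inv()*T).as_rotvec()),2))
def show():
    s,R=pose(); m=R.as_matrix(); print(s['time_s'],np.round(s['eef_pos'],1),'yaw',round(np.degrees(np.arctan2(m[1,1],m[0,1])),2),'F',np.round(s['force'],1),'T',np.round(s['wrist_torque'],2),s['grip_width'],s['grip_force'])
E
python3 -c "
from h import *
show(); to((530.5,306,184),.5)"
```

```text
0.1 [213.9 479.3 303.4] yaw 65.95 F [-0.1  0.1 -0.4] T [ 0.    0.04 -0.01] 1.0007663597539842 0.0
offset cm [-35.98  -2.91  11.93] rot [-7.000e-02  2.000e-02  6.545e+01]
```

step_arm --plan '[{"offset": [-18,-1.5,3],"rot": [0,0,32],"gripper": 7},{"offset": [-36,-2.9,10],"rot": [0,0,65.4],"gripper": 7},{"offset": [-36,-2.9,11.9],"rot": [0,0,65.4],"gripper": 7},{"offset": [-36,-2.9,11.9],"rot": [0,0,65.4],"gripper": 7},{"offset": [-36,-2.9,11.9],"rot": [0,0,65.4],"gripper": 7},{"offset": [-36,-2.9,11.9],"rot": [0,0,65.4],"gripper": 7},{"offset": [-36,-2.9,11.9],"rot": [0,0,65.4],"gripper": 7},{"offset": [-36,-2.9,11.9],"rot": [0,0,65.4],"gripper": 7},{"offset": [-36,-2.9,11.9],"rot": [0,0,65.4],"gripper": 7},{"offset": [-36,-2.9,11.9],"rot": [0,0,65.4],"gripper": 7},{"offset": [-36,-2.9,11.9],"rot": [0,0,65.4],"gripper": 7},{"offset": [-36,-2.9,11.9],"rot": [0,0,65.4],"gripper": 7}]'

```text
time_s: 1.3
eef_pos: [530.2, 307.0, 185.5]
ee_rot: [0.0, 0.703, 0.711, 0.0]
force: [1.1, -0.3, -0.2]
grip_width: 0.819
grip_force: 0.0
```

```bash
python3 -c "
from h import *
show(); to((530.5,306,84),.5)"
```

```text
1.3 [530.2 307.  185.5] yaw 0.66 F [ 1.1 -0.3 -0.2] T [ 0.03 -0.04  0.03] 0.8192474557129455 0.0
offset cm [-0.11  0.02 10.15] rot [ 0.04 -0.02  0.16]
```

step_arm --plan '[{"offset": [-0.1,0,4],"rot": [0,0,0.2],"gripper": 5},{"offset": [-0.1,0,8],"rot": [0,0,0.2],"gripper": 5},{"offset": [-0.1,0,10.1],"rot": [0,0,0.2],"gripper": 5},{"offset": [-0.1,0,10.1],"rot": [0,0,0.2],"gripper": 3},{"offset": [-0.1,0,10.1],"rot": [0,0,0.2],"gripper": 2},{"offset": [-0.1,0,10.1],"rot": [0,0,0.2],"gripper": 1.5},{"offset": [-0.1,0,10.1],"rot": [0,0,0.2],"gripper": 1},{"offset": [-0.1,0,10.1],"rot": [0,0,0.2],"gripper": 0},{"offset": [-0.1,0,10.1],"rot": [0,0,0.2],"gripper": 0},{"offset": [-0.1,0,10.1],"rot": [0,0,0.2],"gripper": 0},{"offset": [-0.1,0,10.1],"rot": [0,0,0.2],"gripper": 0},{"offset": [-0.1,0,10.1],"rot": [0,0,0.2],"gripper": 0}]' --squeeze 50

```text
time_s: 2.5
eef_pos: [531.5, 305.6, 85.7]
ee_rot: [0.001, 0.705, 0.709, 0.001]
force: [-1.2, 0.2, 6.1]
grip_width: 0.108
grip_force: 50.2
```

```bash
python3 - <<'E'
from h import *
show(); c=snap('top'); cv2.imwrite('pics/g1.png',cv2.resize(c['color'][140:270,130:345,::-1],None,fx=3.5,fy=3.5,interpolation=cv2.INTER_CUBIC))
E
python3 m2.py
```

```text
2.5 [531.5 305.6  85.7] yaw 0.36 F [-1.2  0.2  6.1] T [-0.03  0.27  0.02] 0.10821019506131024 50.165133476257324
deep [[163.6, 163.9], [194.2, 162.7], [193.3, 238.8], [161.5, 239.8]] [array([531.338, 305.996]), np.float64(0.006), array([0.178, 0.624, 0.241, 0.496])]
shal [[405.7, 165.1], [435.3, 161.2], [449.1, 234.8], [419.1, 239.3]] [array([ 520.444, -271.463]), np.float64(0.116), array([0.393, 0.206, 0.169, 0.163])]
10 [[288.6, 179.2], [319.9, 181.3], [315.0, 258.4], [282.9, 256.4]]
85 [[287.0, 172.1], [321.1, 174.4], [315.8, 258.7], [280.6, 256.4]]
```

View pics/g1.png

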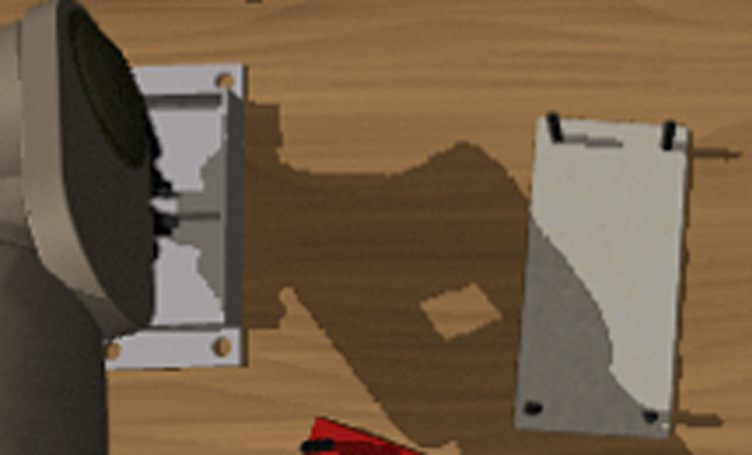

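step_arm --plan '[{"offset": [0,0,-1],"rot": [0,0,0],"gripper": 0},{"offset": [0,0,-3],"rot": [0,0,0],"gripper": 0},{"offset": [0,0,-5.5],"rot": [0,0,0],"gripper": 0},{"offset": [0,0,-8],"rot": [0,0,0],"gripper": 0},{"offset": [0,0,-10],"rot": [0,0,0],"gripper": 0},{"offset": [0,0,-10.5],"rot": [0,0,0],"gripper": 0},{"offset": [0,0,-10.5],"rot": [0,0,0],"gripper": 0},{"offset": [0,0,-10.5],"rot": [0,0,0],"gripper": 0}]'

```text
time_s: 3.35
eef_pos: [530.5, 305.0, 187.8]
ee_rot: [-0.0, 0.705, 0.709, -0.001]
force: [-0.1, 0.2, -2.2]
grip_width: 0.109
grip_force: 49.0
```

```bash
python3 -c "
from h import *
show(); to((483.5,22.4,191),-5.2)"
```

```text
3.35 [530.5 305.  187.8] yaw 0.34 F [-0.1  0.2 -2.2] T [-0.02  0.03 -0.01] 0.10858924639955786 48.989887833595276
offset cm [-28.23  -4.87  -0.29] rot [-0.1   0.04  5.54]
```

step_arm --plan '[{"offset": [-1.5,-0.3,-0.3],"rot": [0,0,0.5],"gripper": 0},{"offset": [-4.5,-0.8,-0.3],"rot": [0,0,1],"gripper": 0},{"offset": [-8,-1.4,-0.3],"rot": [0,0,1.8],"gripper": 0},{"offset": [-12,-2.1,-0.3],"rot": [0,0,2.6],"gripper": 0},{"offset": [-16,-2.8,-0.3],"rot": [0,0,3.4],"gripper": 0},{"offset": [-20,-3.5,-0.3],"rot": [0,0,4.2],"gripper": 0},{"offset": [-24,-4.2,-0.3],"rot": [0,0,5],"gripper": 0},{"offset": [-27,-4.7,-0.3],"rot": [0,0,5.5],"gripper": 0},{"offset": [-28.2,-4.9,-0.3],"rot": [-0.1,0,5.5],"gripper": 0},{"offset": [-28.2,-4.9,-0.3],"rot": [-0.1,0,5.5],"gripper": 0},{"offset": [-28.2,-4.9,-0.3],"rot": [-0.1,0,5.5],"gripper": 0},{"offset": [-28.2,-4.9,-0.3],"rot": [-0.1,0,5.5],"gripper": 0}]'

```text
time_s: 4.55
eef_pos: [483.7, 24.0, 191.7]
ee_rot: [0.0, 0.738, 0.675, 0.001]
force: [0.4, 0.9, -2.2]
grip_width: 0.106
grip_force: 48.9
```

```bash
python3 - <<'E'
from h import *
show(); to((483.5,22.4,176),-5.2)
c=snap('top'); s=snap('side')
a=cv2.resize(c['color'][145:285,255:375,::-1],None,fx=2.9,fy=2.9,interpolation=cv2.INTER_CUBIC)
b=cv2.resize(s['color'][100:260,200:370,::-1],None,fx=2.53,fy=2.53,interpolation=cv2.INTER_CUBIC)
cv2.imwrite('pics/h1.png',np.hstack([a[:400],b[:400]]))
E
```

```text
4.55 [483.7  24.  191.7] yaw -5.06 F [ 0.4  0.9 -2.2] T [0.02 0.06 0.02] 0.1061336873392132 48.93178045749664
offset cm [-0.16 -0.01  1.57] rot [ 0.08 -0.02  0.14]
```

View pics/h1.png

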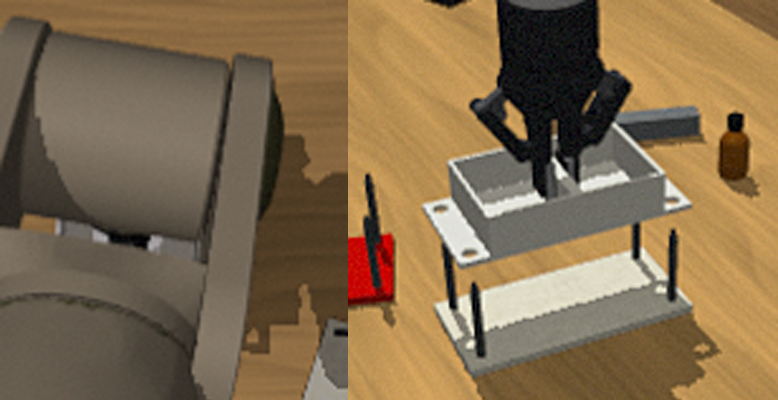

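```bash
cat > m3.py <<'E'
from h import *
s=load('side'); hsv=cv2.cvtColor(s['color'],cv2.COLOR_RGB2HSV).astype(int)
import sys
for u,v in((248,200),(328,179),(237,183)): print('sat',u,v); print(hsv[v-4:v+5,u-6:u+7,1])
for u,v in((250,213),(328,191)): print('val',u,v); print(hsv[v-4:v+5,u-5:u+6,2])
E
python3 m3.py
```

```text
sat 248 200
[[  7  10   8   9   7   4   6   6   7   4  12  16  29]
 [  7   7   5  10  11  18  15  11   6   8   6  14  30]
 [  8   7   6  15  13  17  17  15  10  10   8  11  15]
 [  6   6  12  13  11   8  35  42  31  13   5   7  11]
 [ 13   7  11  28  88 109 132 113  56  11   8   5   3]
 [ 12   6  11  15  54  94  85  59  32   6   9  14  12]
 [ 20  11   6   4   5  23  17   6   8  10  18   9   6]
 [104   6   6  13   8   9  11   5   8  14  16  46  49]
 [143  27   7   9   8  12  16  30  51  59  98 104 116]]
sat 328 179
[[ 21  21  14  19   6   8   6   5  33  99 163 142 143]
 [ 21  22  22  13  10   9  10  11  12  31  98 161 149]
 [ 20  21  28  17  16  18  16  16  10  11  28  99 155]
 [ 29  24  24  16  21  19  10  16  22  13   8  31 103]
 [ 26  21  20  21  66 114 108 102  28  15   4   6  31]
 [ 14  17  12  18  42  79  89  57  18  11  11  12  10]
 [ 21  23  18  12   2  10  21   9  14  12  12  13   9]
 [ 23  24  25  14  13  13   9  11   8   8  37  59  71]
 [ 28  17  16   8  12   0  16  57  67 100 115 122 139]]
sat 237 183
[[131 110  98  52  49  31  25   7   5   9  14  32  22]
 [ 41  38  28   7
[... 595 characters left out ...]
 26  84 176 188 180 183 181]
 [189 189 183 131  25  35 124 196 181 172 179]
 [192 192 187 121  31  26  91 181 203 198 203]
 [196 192 180  88  29  29  57 163 234 238 230]
 [204 213 199 105  20  15  67 174 239 227 225]
 [224 231 221 103  21  24  62 164 241 229 222]]
val 328 191
[[194 198 194 195 196 189 186 183 185 186 181]
 [193 191 195 193 197 199 195 183 184 188 183]
 [194 195 192 192 200 189 190 196 187 183 185]
 [193 196 200 196 157 118 152 209 191 186 189]
 [194 190 199 191 122  20 119 220 206 194 188]
 [198 194 197 188 114  25  93 191 207 204 196]
 [202 202 204 174  34  31  51 142 200 199 196]
 [196 204 208 183  27  26  58 138 194 191 200]
 [187 196 213 187  27  30  34 126 202 191 190]]
```

```bash
python3 - <<'E'
from h import *
s=load('side')
u=191.7-85.7
H=onplane(s,[(247.6,200.3),(327.4,179.4),(236.5,182.5)],u+2.5); T=onplane(s,[(249.3,211.2),(328,188.6)],85)
print(H,T,T-H[:2])
E
```

```text
[[394.39559889  -2.56580454 108.5       ]
 [569.90689715 -17.7019132  108.5       ]
 [401.74537893  69.65527594 108.5       ]] [[393.98864453  -6.81815904  85.        ]
 [571.76472896 -17.86945277  85.        ]] [[ -0.40695437  -4.2523545  -23.5       ]
 [  1.85783181  -0.16753958 -23.5       ]]
```

step_arm --plan '[{"offset": [-0.1,0,0.4],"rot": [0,0,0.1],"gripper": 0},{"offset": [-0.1,0,1],"rot": [0,0,0.1],"gripper": 0},{"offset": [-0.1,0,1.5],"rot": [0,0,0.1],"gripper": 0},{"offset": [-0.1,0,1.5],"rot": [0,0,0.1],"gripper": 0},{"offset": [-0.1,0,1.5],"rot": [0,0,0.1],"gripper": 0},{"offset": [-0.1,0,1.5],"rot": [0,0,0.1],"gripper": 0}]'

```text
time_s: 5.25
eef_pos: [483.7, 21.9, 177.0]
ee_rot: [0.001, 0.739, 0.674, 0.001]
force: [-0.6, -0.3, -2.1]
grip_width: 0.107
grip_force: 48.9
```

```bash
python3 - <<'E'
from h import *
show(); to((483.5,22.4,161),-5.2)
s=snap('side')
cv2.imwrite('pics/h2.png',cv2.resize(s['color'][150:260,220:350,::-1],None,fx=5,fy=5,interpolation=cv2.INTER_CUBIC))
E
```

```text
5.25 [483.7  21.9 177. ] yaw -5.25 F [-0.6 -0.3 -2.1] T [0.02 0.02 0.  ] 0.10664049705708425 48.9254093170166
offset cm [ 0.05 -0.02  1.6 ] rot [ 0.12 -0.   -0.05]
```

View pics/h2.png

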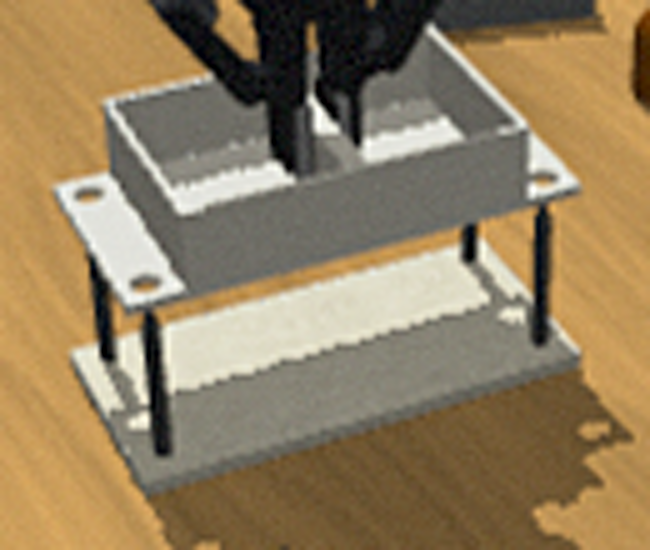

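step_arm --plan '[{"offset": [0,0,0.2],"rot": [0,0,0],"gripper": 0},{"offset": [0,0,0.4],"rot": [0,0,0],"gripper": 0},{"offset": [0,0,0.6],"rot": [0,0,0],"gripper": 0},{"offset": [0,0,0.8],"rot": [0,0,0],"gripper": 0},{"offset": [0,0,1],"rot": [0,0,0],"gripper": 0},{"offset": [0,0,1.2],"rot": [0,0,0],"gripper": 0},{"offset": [0,0,1.2],"rot": [0,0,0],"gripper": 0}]'

```text
time_s: 6.0
eef_pos: [483.5, 21.9, 164.6]
ee_rot: [0.0, 0.739, 0.674, 0.0]
force: [-1.0, 0.2, -1.7]
grip_width: 0.104
grip_force: 48.9
```

```bash
python3 - <<'E'
from h import *
show(); to((483.5,22.4,151),-5.2)
s=snap('side')
cv2.imwrite('pics/h3.png',cv2.resize(s['color'][150:260,220:350,::-1],None,fx=5,fy=5,interpolation=cv2.INTER_CUBIC))
E
```

```text
6.0 [483.5  21.9 164.6] yaw -5.25 F [-1.   0.2 -1.7] T [-0.02 -0.   -0.01] 0.10364027190011552 48.92560958862305
offset cm [ 0.05 -0.    1.36] rot [ 0.07 -0.01 -0.05]
```

View pics/h3.png

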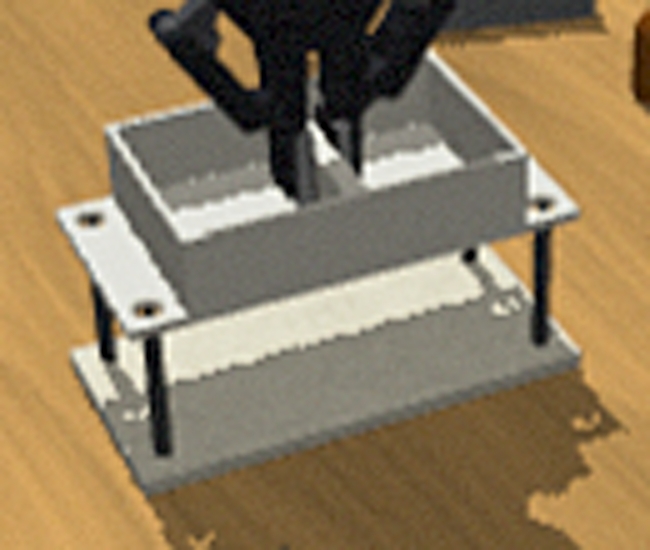

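step_arm --plan '[{"offset": [0,0,0.3],"rot": [0,0,0],"gripper": 0},{"offset": [0,0,0.6],"rot": [0,0,0],"gripper": 0},{"offset": [0,0,0.9],"rot": [0,0,0],"gripper": 0},{"offset": [0,0,1.2],"rot": [0,0,0],"gripper": 0},{"offset": [0,0,1.5],"rot": [0,0,0],"gripper": 0},{"offset": [0,0,1.5],"rot": [0,0,0],"gripper": 0}]'

```text
time_s: 6.65
eef_pos: [483.5, 21.9, 149.5]
ee_rot: [0.0, 0.739, 0.674, 0.0]
force: [-0.5, -0.1, -1.4]
grip_width: 0.109
grip_force: 48.9
```

```bash
python3 -c "
from h import *
show(); to((483.5,22.4,100),-5.2)"
```

```text
6.65 [483.5  21.9 149.5] yaw -5.26 F [-0.5 -0.1 -1.4] T [ 0.    0.03 -0.01] 0.10912406601692463 48.926435708999634
offset cm [ 0.05 -0.    4.95] rot [ 0.06 -0.01 -0.06]
```

step_arm --plan '[{"offset": [0,0,0.5],"rot": [0,0,0],"gripper": 0},{"offset": [0,0,1],"rot": [0,0,0],"gripper": 0},{"offset": [0,0,1.5],"rot": [0,0,0],"gripper": 0},{"offset": [0,0,2],"rot": [0,0,0],"gripper": 0},{"offset": [0,0,2.5],"rot": [0,0,0],"gripper": 0},{"offset": [0,0,3],"rot": [0,0,0],"gripper": 0},{"offset": [0,0,3.5],"rot": [0,0,0],"gripper": 0},{"offset": [0,0,4],"rot": [0,0,0],"gripper": 0},{"offset": [0,0,4.5],"rot": [0,0,0],"gripper": 0},{"offset": [0,0,4.8],"rot": [0,0,0],"gripper": 0},{"offset": [0,0,4.8],"rot": [0,0,0],"gripper": 0}]'

```text
time_s: 7.75
eef_pos: [483.5, 21.9, 101.5]
ee_rot: [0.0, 0.739, 0.674, 0.0]
force: [-0.7, 0.9, -2.3]
grip_width: 0.106
grip_force: 48.9
```

step_arm --plan '[{"offset": [0,0,0.2],"rot": [0,0,0],"gripper": 0},{"offset": [0,0,0.4],"rot": [0,0,0],"gripper": 0},{"offset": [0,0,0.55],"rot": [0,0,0],"gripper": 0},{"offset": [0,0,0.55],"rot": [0,0,0],"gripper": 0}]'

```text
time_s: 8.15
eef_pos: [483.6, 21.9, 96.2]
ee_rot: [0.001, 0.739, 0.674, 0.001]
force: [-0.3, -0.6, -2.3]
grip_width: 0.107
grip_force: 48.9
```

step_arm --plan '[{"offset": [0,0,0.1],"rot": [0,0,0],"gripper": 0},{"offset": [0,0,0.1],"rot": [0,0,0],"gripper": 0},{"offset": [0,0,0.1],"rot": [0,0,0],"gripper": 0}]'

```text
time_s: 8.45
eef_pos: [483.8, 21.9, 95.7]
ee_rot: [0.001, 0.739, 0.674, 0.001]
force: [-1.7, 0.7, 3.8]
grip_width: 0.109
grip_force: 49.7
```

step_arm --plan '[{"offset": [0,0,0.1],"rot": [0,0,0],"gripper": 0},{"offset": [0,0,0.1],"rot": [0,0,0],"gripper": 0},{"offset": [0,0,0.1],"rot": [0,0,0],"gripper": 0}]'

```text
time_s: 8.75
eef_pos: [483.8, 21.9, 95.6]
ee_rot: [0.001, 0.739, 0.674, 0.001]
force: [-6.3, -0.4, 18.6]
grip_width: 0.104
grip_force: 51.9
```

step_arm --plan '[{"offset": [0,0,-0.1],"rot": [0,0,0],"gripper": 0},{"offset": [0,0,-0.1],"rot": [0,0,0],"gripper": 2},{"offset": [0,0,-0.1],"rot": [0,0,0],"gripper": 4},{"offset": [0,0,-0.1],"rot": [0,0,0],"gripper": 5},{"offset": [0,0,-0.1],"rot": [0,0,0],"gripper": 5},{"offset": [0,0,-2],"rot": [0,0,0],"gripper": 5},{"offset": [0,0,-5],"rot": [0,0,0],"gripper": 5},{"offset": [0,0,-9],"rot": [0,0,0],"gripper": 5},{"offset": [0,0,-13],"rot": [0,0,0],"gripper": 5},{"offset": [0,0,-13],"rot": [0,0,0],"gripper": 5},{"offset": [0,0,-13],"rot": [0,0,0],"gripper": 5}]'

```text
time_s: 9.85
eef_pos: [483.5, 21.9, 224.5]
ee_rot: [0.001, 0.739, 0.674, 0.001]
force: [-1.0, -0.6, -0.3]
grip_width: 0.585
grip_force: 0.0
```

```bash
python3 - <<'E'
from h import *
show(); to((520.4,-271.5,200),6.65)
s=snap('side')
cv2.imwrite('pics/h4.png',cv2.resize(s['color'][130:350,200:450,::-1],None,fx=2.7,fy=2.7,interpolation=cv2.INTER_CUBIC))
E
```

```text
9.85 [483.5  21.9 224.5] yaw -5.25 F [-1.  -0.6 -0.3] T [ 0.    0.03 -0.04] 0.5853354493123474 0.0
offset cm [-28.88   6.36   2.47] rot [  0.16   0.02 -11.9 ]
```

View pics/h4.png

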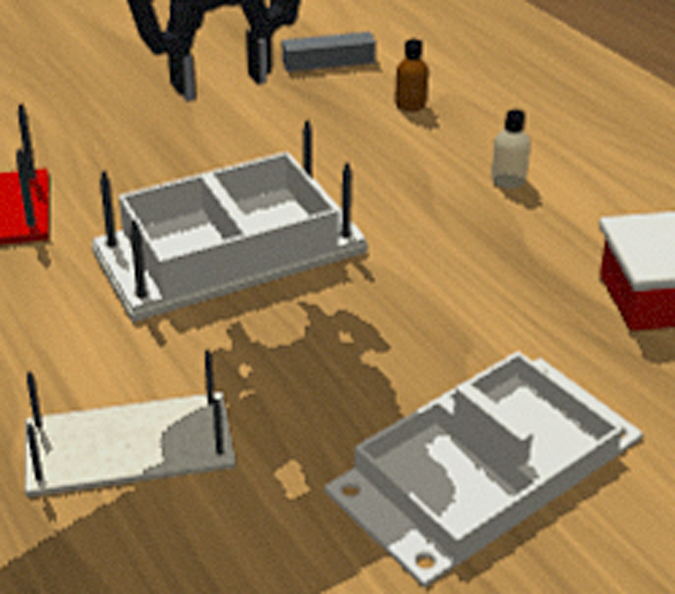

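step_arm --plan '[{"offset": [-4,0.9,0],"rot": [0,0,-2],"gripper": 5},{"offset": [-8,1.8,0],"rot": [0,0,-4],"gripper": 5},{"offset": [-12,2.7,0],"rot": [0,0,-6],"gripper": 5},{"offset": [-16,3.6,0],"rot": [0,0,-8],"gripper": 5},{"offset": [-20,4.5,0],"rot": [0,0,-10],"gripper": 5},{"offset": [-24,5.3,1],"rot": [0,0,-12],"gripper": 5},{"offset": [-27,6,2],"rot": [0.2,0,-11.9],"gripper": 5},{"offset": [-28.9,6.4,2.5],"rot": [0.2,0,-11.9],"gripper": 5},{"offset": [-28.9,6.4,2.5],"rot": [0.2,0,-11.9],"gripper": 5},{"offset": [-28.9,6.4,2.5],"rot": [0.2,0,-11.9],"gripper": 5},{"offset": [-28.9,6.4,2.5],"rot": [0.2,0,-11.9],"gripper": 5}]'

```text
time_s: 11.0
eef_pos: [520.8, -270.6, 199.2]
ee_rot: [-0.001, 0.665, 0.747, -0.001]
force: [-0.4, -0.2, 1.3]
grip_width: 0.582
grip_force: 0.0
```

```bash
python3 -c "
from h import *
show(); to((520.4,-271.5,92),6.65)"
```

```text
11.0 [ 520.8 -270.6  199.2] yaw 6.71 F [-0.4 -0.2  1.3] T [-0.03  0.01 -0.  ] 0.5821908483094301 0.0
offset cm [-0.09 -0.02 10.72] rot [-0.13 -0.05  0.06]
```

step_arm --plan '[{"offset": [-0.1,0,4],"rot": [-0.1,0,0],"gripper": 5},{"offset": [-0.1,0,8],"rot": [-0.1,0,0],"gripper": 5},{"offset": [-0.1,0,10.7],"rot": [-0.1,0,0],"gripper": 5},{"offset": [-0.1,0,10.7],"rot": [-0.1,0,0],"gripper": 3},{"offset": [-0.1,0,10.7],"rot": [-0.1,0,0],"gripper": 2},{"offset": [-0.1,0,10.7],"rot": [-0.1,0,0],"gripper": 1.5},{"offset": [-0.1,0,10.7],"rot": [-0.1,0,0],"gripper": 1},{"offset": [-0.1,0,10.7],"rot": [-0.1,0,0],"gripper": 0},{"offset": [-0.1,0,10.7],"rot": [-0.1,0,0],"gripper": 0},{"offset": [-0.1,0,10.7],"rot": [-0.1,0,0],"gripper": 0},{"offset": [-0.1,0,10.7],"rot": [-0.1,0,0],"gripper": 0}]'

```text
time_s: 12.1
eef_pos: [521.3, -273.1, 94.4]
ee_rot: [0.001, 0.665, 0.747, 0.0]
force: [-0.9, 0.8, 6.8]
grip_width: 0.11
grip_force: 49.8
```

```bash
python3 - <<'E'
from h import *
show(); c=snap('top'); cv2.imwrite('pics/g2.png',cv2.resize(c['color'][140:270,270:485,::-1],None,fx=3.5,fy=3.5,interpolation=cv2.INTER_CUBIC))
E
python3 m2.py|grep shal
```

```text
12.1 [ 521.3 -273.1   94.4] yaw 6.65 F [-0.9  0.8  6.8] T [ 0.23  0.17 -0.03] 0.11047693368036147 49.77209444157779
shal [[405.7, 165.0], [436.1, 161.9], [nan, nan], [418.9, 240.9]] [array([nan, nan]), np.float64(nan), array([nan, nan, nan, nan])]m2.py:11: RuntimeWarning: invalid value encountered in scalar divide
  out.append(((w*xx).sum()/w.sum(),(w*yy).sum()/w.sum()))
```

View pics/g2.png

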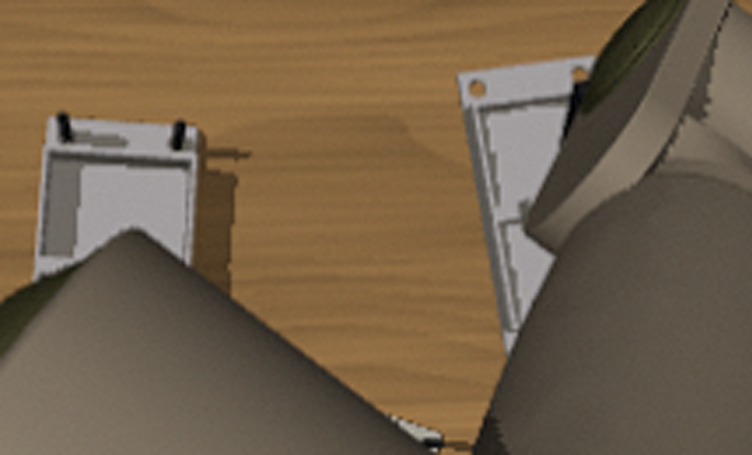

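step_arm --plan '[{"offset": [0,0,-1],"rot": [0,0,0],"gripper": 0},{"offset": [0,0,-3],"rot": [0,0,0],"gripper": 0},{"offset": [0,0,-5.5],"rot": [0,0,0],"gripper": 0},{"offset": [0,0,-8],"rot": [0,0,0],"gripper": 0},{"offset": [0,0,-10.5],"rot": [0,0,0],"gripper": 0},{"offset": [0,0,-11.2],"rot": [0,0,0],"gripper": 0},{"offset": [0,0,-11.2],"rot": [0,0,0],"gripper": 0},{"offset": [0,0,-11.2],"rot": [0,0,0],"gripper": 0}]'

```text
time_s: 12.95
eef_pos: [520.4, -272.5, 203.4]
ee_rot: [-0.001, 0.665, 0.747, -0.0]
force: [0.1, 0.2, -2.1]
grip_width: 0.107
grip_force: 48.9
```

```bash
python3 -c "
from h import *
show(); to((483.5,20.6,204),-5.2)"
```

```text
12.95 [ 520.4 -272.5  203.4] yaw 6.65 F [ 0.1  0.2 -2.1] T [0.   0.01 0.01] 0.10738093343283552 48.89446198940277
offset cm [ 2.954e+01 -2.700e-01 -2.000e-02] rot [-0.08 -0.07 11.85]
```

step_arm --plan '[{"offset": [1.5,0,0],"rot": [0,0,0.5],"gripper": 0},{"offset": [4.5,0,0],"rot": [0,0,1.7],"gripper": 0},{"offset": [8,-0.1,0],"rot": [0,0,3],"gripper": 0},{"offset": [12,-0.1,0],"rot": [0,0,4.6],"gripper": 0},{"offset": [16,-0.2,0],"rot": [0,0,6.2],"gripper": 0},{"offset": [20,-0.2,0],"rot": [0,0,7.8],"gripper": 0},{"offset": [24,-0.3,0],"rot": [0,0,9.5],"gripper": 0},{"offset": [27,-0.3,0],"rot": [0,0,11],"gripper": 0},{"offset": [29,-0.3,0],"rot": [0,0,11.8],"gripper": 0},{"offset": [29.5,-0.3,0],"rot": [0,0,11.8],"gripper": 0},{"offset": [29.5,-0.3,0],"rot": [0,0,11.8],"gripper": 0},{"offset": [29.5,-0.3,0],"rot": [0,0,11.8],"gripper": 0}]'

```text
time_s: 14.15
eef_pos: [483.5, 19.5, 204.2]
ee_rot: [-0.0, 0.738, 0.675, -0.0]
force: [-0.6, 0.3, -2.2]
grip_width: 0.105
grip_force: 48.8
```

```bash
python3 -c "
from h import *
show(); to((483.5,20.6,185),-5.2)"
```

```text
14.15 [483.5  19.5 204.2] yaw -5.17 F [-0.6  0.3 -2.2] T [-0.04 -0.02 -0.06] 0.10509069406293094 48.81184101104736
offset cm [ 0.11 -0.01  1.92] rot [-0.03  0.    0.03]
```

step_arm --plan '[{"offset": [0.05,0,0.4],"rot": [0,0,0],"gripper": 0},{"offset": [0.05,0,1],"rot": [0,0,0],"gripper": 0},{"offset": [0.05,0,1.6],"rot": [0,0,0],"gripper": 0},{"offset": [0.05,0,1.9],"rot": [0,0,0],"gripper": 0},{"offset": [0.05,0,1.9],"rot": [0,0,0],"gripper": 0},{"offset": [0.05,0,1.9],"rot": [0,0,0],"gripper": 0}]'

```text
time_s: 14.75
eef_pos: [483.7, 20.3, 185.5]
ee_rot: [-0.0, 0.738, 0.675, 0.0]
force: [0.2, 0.2, -1.5]
grip_width: 0.11
grip_force: 48.8
```

```bash
python3 - <<'E'
from h import *
show(); to((483.5,20.6,174),-5.2)
s=snap('side')
cv2.imwrite('pics/h5.png',cv2.resize(s['color'][150:260,220:350,::-1],None,fx=5,fy=5,interpolation=cv2.INTER_CUBIC))
E
```

```text
14.75 [483.7  20.3 185.5] yaw -5.16 F [ 0.2  0.2 -1.5] T [ 0.04 -0.01 -0.02] 0.11008485465700128 48.810093998909
offset cm [ 0.02 -0.02  1.15] rot [-0.   -0.    0.04]
```

View pics/h5.png

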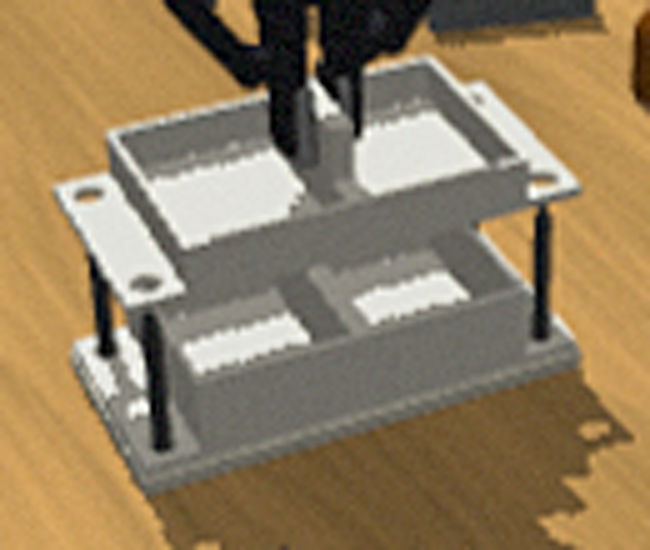

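step_arm --plan '[{"offset": [0,0,0.2],"rot": [0,0,0],"gripper": 0},{"offset": [0,0,0.4],"rot": [0,0,0],"gripper": 0},{"offset": [0,0,0.6],"rot": [0,0,0],"gripper": 0},{"offset": [0,0,0.8],"rot": [0,0,0],"gripper": 0},{"offset": [0,0,1],"rot": [0,0,0],"gripper": 0},{"offset": [0,0,1.2],"rot": [0,0,0],"gripper": 0},{"offset": [0,0,1.2],"rot": [0,0,0],"gripper": 0}]'

```text
time_s: 15.5
eef_pos: [483.6, 20.5, 173.2]
ee_rot: [-0.0, 0.738, 0.675, -0.0]
force: [-1.0, 1.2, -1.1]
grip_width: 0.11
grip_force: 48.8
```

```bash
python3 - <<'E'
from h import *
show()
s=snap('side')
cv2.imwrite('pics/h6.png',cv2.resize(s['color'][150:260,220:350,::-1],None,fx=5,fy=5,interpolation=cv2.INTER_CUBIC))
E
```

```text
15.5 [483.6  20.5 173.2] yaw -5.15 F [-1.   1.2 -1.1] T [0.04 0.02 0.  ] 0.10995913406926743 48.80958437919617
```

View pics/h6.png

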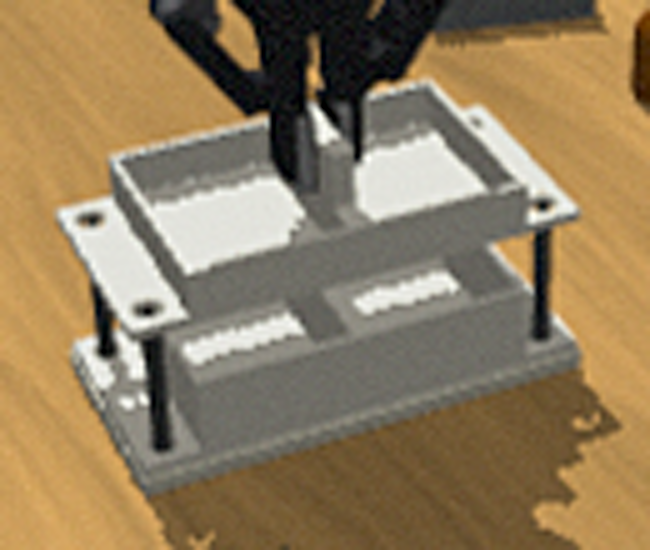

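Tips show dark in the holes at (147,308), (92,217), (543,203). Lowering to home (about 144.4).

step_arm --plan '[{"offset": [0,0,0.3],"rot": [0,0,0],"gripper": 0},{"offset": [0,0,0.6],"rot": [0,0,0],"gripper": 0},{"offset": [0,0,0.9],"rot": [0,0,0],"gripper": 0},{"offset": [0,0,1.2],"rot": [0,0,0],"gripper": 0},{"offset": [0,0,1.5],"rot": [0,0,0],"gripper": 0},{"offset": [0,0,1.5],"rot": [0,0,0],"gripper": 0}]'

```text
time_s: 16.15
eef_pos: [483.5, 20.5, 158.1]
ee_rot: [-0.0, 0.738, 0.675, -0.0]
force: [-0.8, -0.2, -1.1]
grip_width: 0.11
grip_force: 48.8
```

step_arm --plan '[{"offset": [0,0,0.3],"rot": [0,0,0],"gripper": 0},{"offset": [0,0,0.6],"rot": [0,0,0],"gripper": 0},{"offset": [0,0,0.9],"rot": [0,0,0],"gripper": 0},{"offset": [0,0,1.2],"rot": [0,0,0],"gripper": 0},{"offset": [0,0,1.2],"rot": [0,0,0],"gripper": 0},{"offset": [0,0,1.2],"rot": [0,0,0],"gripper": 0}]'

```text
time_s: 16.75
eef_pos: [483.7, 20.4, 146.5]
ee_rot: [-0.0, 0.738, 0.675, 0.0]
force: [-0.4, -0.0, -1.9]
grip_width: 0.109
grip_force: 48.8
```

step_arm --plan '[{"offset": [0,0,0.1],"rot": [0,0,0],"gripper": 0},{"offset": [0,0,0.2],"rot": [0,0,0],"gripper": 0},{"offset": [0,0,0.2],"rot": [0,0,0],"gripper": 0},{"offset": [0,0,0.2],"rot": [0,0,0],"gripper": 0}]'

```text
time_s: 17.15
eef_pos: [483.7, 20.4, 144.5]
ee_rot: [-0.0, 0.738, 0.675, 0.0]
force: [0.0, 0.7, -1.9]
grip_width: 0.107
grip_force: 48.8
```

step_arm --plan '[{"offset": [0,0,0.1],"rot": [0,0,0],"gripper": 0},{"offset": [0,0,0.1],"rot": [0,0,0],"gripper": 0},{"offset": [0,0,0.1],"rot": [0,0,0],"gripper": 0}]'

```text
time_s: 17.45
eef_pos: [483.7, 20.5, 144.3]
ee_rot: [0.0, 0.738, 0.675, 0.0]
force: [-3.7, 1.0, 8.8]
grip_width: 0.107
grip_force: 50.3
```

Seated; release and rise.

step_arm --plan '[{"offset": [0,0,0],"rot": [0,0,0],"gripper": 2},{"offset": [0,0,0],"rot": [0,0,0],"gripper": 4},{"offset": [0,0,0],"rot": [0,0,0],"gripper": 5},{"offset": [0,0,0],"rot": [0,0,0],"gripper": 5},{"offset": [0,0,-2],"rot": [0,0,0],"gripper": 5},{"offset": [0,0,-5],"rot": [0,0,0],"gripper": 5},{"offset": [0,0,-9],"rot": [0,0,0],"gripper": 5},{"offset": [0,0,-12],"rot": [0,0,0],"gripper": 5},{"offset": [0,0,-12],"rot": [0,0,0],"gripper": 5},{"offset": [0,0,-12],"rot": [0,0,0],"gripper": 5}]'

```text
time_s: 18.45
eef_pos: [483.6, 20.4, 263.4]
ee_rot: [0.0, 0.738, 0.675, 0.0]
force: [0.3, -0.4, -0.8]
grip_width: 0.588
grip_force: 0.0
```

```bash
python3 - <<'E'
from h import *
show()
s=snap('side')
cv2.imwrite('pics/h7.png',cv2.resize(s['color'][150:260,220:350,::-1],None,fx=5,fy=5,interpolation=cv2.INTER_CUBIC))
# shallow rim/plate heights from depth
X=cloud(s).reshape(400,640,3); th=np.radians(-5.2); d=X[...,:2]-[483.5,22.7]
a=d[...,0]*np.cos(th)+d[...,1]*np.sin(th); b=-d[...,0]*np.sin(th)+d[...,1]*np.cos(th)
for n,lo,hi in(('near end',-96,-79),('far end',79,96)):
    for bl,bh in((-28,-5),(5,28)):
        k=(a>lo)&(a<hi)&(b>bl)&(b<bh)&(X[...,2]>30); print(n,bl,k.sum(),np.median(X[k][:,2]) if k.any() else '')
E
```

```text
18.45 [483.6  20.4 263.4] yaw -5.15 F [ 0.3 -0.4 -0.8] T [0.01 0.04 0.  ] 0.5882617399698952 0.0
near end -28 37 55.20000944363028
near end 5 50 54.97856860984285
far end -28 11 55.6269752182634
far end 5 16 55.127780844865015
```

View pics/h7.png

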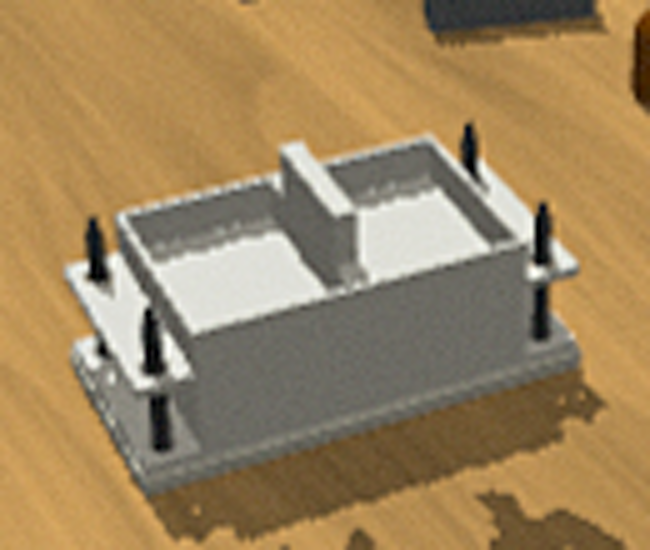

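Both trays are home and level (the shallow tray's plate top reads 55 mm), with the gripper clear.

```bash
python3 -c "
from rig import *
print(finish_job())"
```

```text
the job is handed in; nothing more can be done
None
```

The job is handed in at 18.5 s: the deep tray and then the shallow tray are on the stand's four posts, home and level by camera and depth, but the hand-in returned no verdict, and I viewed 12 pictures, over the limit of 10.

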